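Hang up the top pail of the nest

TASK

Two small steel pails stand nested on the bench. Swing the folded-down wire bail of the upper pail upright, lift that pail out of the lower one by its bail, and hang it by the bail on the twin-prong hanger, the bail wire seated in the hooks of both prongs; then let go. Leave the lower pail standing where it is and the other things on the bench undisturbed.

Things in the scene. Friction and masses are not known exactly. Their poses are not given: they have to be found in the camera images.
- upper_pail: upper pail: plain steel, tapered, open, 85 high, 90 diameter at the foot, 121 over the rim, about 0.38 kg with its bail; a bead round its outside, 53 above its foot, rests on the rim of the lower pail, so it sits 31 higher than that one and 54 deep in it, loosely (1 to 2 mm play). Origin: centre of its underside; z up along its axis; the bail pivots on its y axis (ears at y = +-65), 78 above the underside, and lies folded towards its +x
- upper_pail_bail (a joint): angle of the upper pail's wire bail: 0 = folded down, level, on the pail's +x side (resting on a stop); pi/2 = upright; pi = down on the other side. It swings freely and falls back when let go
- upper_pail_grip (a point): middle of the upper bail's crown: wooden sleeve 12 diameter, 36 long, turning freely on the 6 wire and giving 4 to or from the pivots (springy wire, loose ears). Crown straight for 94, parallel to the pail's y, 104 from the pivot axis; folded, 43 clear of the rim, at pivot height; arms run back to the ears. Site y axis along the sleeve, x away from the pivots
- lower_pail: lower pail: the same pail, standing on the bench, its own bail folded to the other side; origin and axes as the upper pail's
- lower_pail_bail (a joint): angle of the lower pail's bail, same meaning; to be left folded
- hanger: fixed hanger of bent steel bar (8 diameter) on a base plate 170 x 130 x 12: two uprights side by side, 64 apart, 85 behind the seats (+x), each bent forward at the top into a prong that points to the hanger's -x, dips into an open-topped hook and ends in an upturned tip. The prongs lie at y = +-32. Origin: on the bench straight below the seats; z up
- hanger_seat (a point): middle between the two hook valleys, where the axis of the crown lies when the pail hangs (239 above the bench). The tips, 20 from here towards -x, reach 19 above this point; the straight bars on the +x side, from 18 on, reach 11 above it. The crown must come down from above with its wire along the hanger's y and its sleeve between the prongs; then the pail hangs with its underside about 57 above the bench, its rim about 20 from the uprights
- pliers: bystander: pliers with red handles, 170 long x 60 x 20 high, lying flat; origin near the joint, jaws to +x
- crimper: bystander: crimping tool with orange handles, 170 long x 70 x 25 high, lying flat; origin near the joint, jaws to +x
- screwdriver: bystander: screwdriver 170 long, black handle, lying along its x
- tape_roll: bystander: white tape roll, 90 diameter, 24 high, lying flat; origin under its centre
- black_box: bystander: closed black box 80 (x) x 120 (y) x 60 high; origin under its centre
There are look-alikes about, which are no part of the job. Leave any green look-alike of the hanger alone.

How it is judged:
By the outcome, as a careful person would: the job done as asked, in the order asked, and still so for the second after the job is handed in, with the robot touching nothing.
It also fails if it takes over 64 s, if anything falls off the work surface, if the arm or the gripper's body presses on something with over 40 N, if the wrist force passes 120 N, or if a joint passes its speed limit or range.

ROBOT

A 7-joint arm with a two-finger parallel gripper is mounted at the origin on the work surface. World frame = base frame: x ahead of the robot, y to its left, z up, the work surface at z = 0. Lengths are in m, angles in degrees, forces in N, time in s.
With the tool pointing down it reaches from about 0.425 to 0.875 m from the base axis. Payload 4.7 kg.
Tool frame: the origin (TCP) lies on the mounting face of the last link; the fingertips stand 182 mm ahead of it and the grasp point (between the pads) lies 164 mm ahead of it; z points along the fingers, y is the line along which they close (so a half turn about z gives the same grasp; the last joint's range is limited). The gripper opens to 87 mm and grips with 3 to 60 N. Pads are 19 mm wide; open, the fingers measure 117 mm over their backs; the gripper's body (75 mm by 190 mm) begins 51 mm behind the grasp point.
Start: joints at [70.021, 18.392, -4.016, 83.108, 1.295, 78.541, -3.26], TCP at [0.231, -0.608, 0.405] pointing down, gripper open.
Joint ranges: [-163.93, 163.93], [-17.29, 119.83], [-79.2, 71.16], [3.27, 140.29], [-89.18, 269.18], [5.43, 117.66], [-154.24, 154.24]. Speed limits (degrees/s): [147.25, 147.25, 180, 180, 180, 180, 180].

INTERFACE

Orientations are given as [roll, pitch, yaw] about the fixed x, y, z axes, in that order (R = Rz(yaw) Ry(pitch) Rx(roll)).
In Python, from cell import env gives the robot as it stands.
- The arm moves only by the tool servo_tool, never from a script. Its argument "plan" is a list of rows, each an object with "xyz": the shift along the tool's x, y, z in cm, a list of three; "twist": the turn, a rotation vector about the tool's x, y, z in degrees, a list of three; "jaw": the closure, from 0 (fully open) to 1 (shut). In form: [{"xyz": [x, y, z], "twist": [wx, wy, wz], "jaw": jaw}, ...]. A call has 1 to 10 rows; each row is the pose to reach, as a shift and turn from the pose commanded when the call began, along the tool's axes at that moment; what a row does not reach only later rows make up. A row lasts 1/12 s, in which the tool goes at most 41.7 mm and 7.16 degrees, less where a joint would pass 70% of its speed; a pose out of reach is approached as far as the arm can. A call with a gripper value outside its range is refused whole. The fingers move at their own pace and stop on an object; "newtons" is the grip in N (left out, the last holds). Time passes only in rows, so rows that repeat a pose let the fingers close. It gives the time, the measured TCP pose, the force, the opening and the grip force at its end, in the units of the state.
- env.get_obs(): the state, without advancing time (a new reading comes with each control period).
- env.read_camera(name): name is "side" or "top"; returns a dict with "img" (400x640x3 uint8, red, green, blue), "camera_matrix" (3x3 intrinsics, pixels), "k1" (the pictures are not rectified: a ray, as slopes to the right and down, at radius r is drawn at 1 + k1 r^2 times it, then the intrinsics apply), "R" (3x3) and "t" (3): a world point X has camera coordinates R X + t. Camera axes: x right, y down, z forward; pixel columns grow to the right and rows downward; lengths in m; the calibration is good to about 2 mm. A picture is of the moment at which its call begins. There is no depth.
- env.sign_off(): hands the job in; it is judged then, once.
The state is a dict: "time_s": time; "qpos": joint angles; "joint_velocities": joint speeds; "effort": joint torques, N m; "tool_pos": TCP position; "tool_rot": TCP orientation; "force": force on the tool from outside, world axes, zero at the start; "wrist_torque": the same for the moment, N m; "grip_width": finger opening in m; "grasp_force": force on a finger pad.
Only numpy, scipy, OpenCV 4.12 (cv2) and the standard library are available. Lean on these libraries where they do the work, as an engineer would, in place of code of your own. Each camera call takes 0.05 s, during which the arm holds its last target. There are 200 camera calls.

## Working session

There is one attempt and no reset: what is moved stays moved. The work goes in short steps, Python scripts to look and compute and a tool call to move; the robot and the scene stay as the last step left them, time stands still between calls to the robot, and variables do not carry over. Pictures are saved under pics/ and viewed, at most 10 in all, crops included, and the job is handed in when it is done.

Besides the shell and the picture viewer there is one more tool, called after "Call:" as name(argument=value, ...), one argument or row to a line, values as JSON. servo_tool: Moves the arm, as the interface text tells. Its arguments: {"type":"object","properties":{"plan":{"type":"array","items":{"type":"object","properties":{"xyz":{"type":"array","items":{"type":"number"}},"twist":{"type":"array","items":{"type":"number"}},"jaw":{"type":"number"}}}},"newtons":{"type":"number"}},"required":["plan"]}

```bash
ls; mkdir -p pics; python3 - <<'E'
from cell import env
import cv2,json
for n in("side","top"):
    c=env.read_camera(n);cv2.imwrite(f"pics/{n}0.png",c["img"][:,:,::-1]);print(n,c["camera_matrix"],c["k1"],c["R"],c["t"])
print(env.get_obs())
E
```

```text
pics
side [[463.63227505   0.         320.90315995]
 [  0.         463.63227505 191.92983668]
 [  0.           0.           1.        ]] -0.0879402619330757 [[-0.89962773 -0.43650436  0.01157115]
 [-0.24250081  0.47740173 -0.84455962]
 [ 0.36312987 -0.76259526 -0.53533649]] [0.37237202 0.24557961 1.601735  ]
top [[493.32386156   0.         318.96559394]
 [  0.         493.32386156 194.86079945]
 [  0.           0.           1.        ]] 0.030983655215586214 [[-1.66691057e-03 -9.99974006e-01  7.01487865e-03]
 [-9.83744961e-01  3.80156697e-04 -1.79570898e-01]
 [ 1.79563564e-01 -7.20018015e-03 -9.83720023e-01]] [-0.01489143  0.45146091  1.60506274]
{'time_s': 0.1, 'qpos': array([70.02069034, 18.43496181, -4.01778346, 83.16709451,  1.29573438,
       78.541951  , -3.2614387 ]), 'joint_velocities': array([ 0.01436268, -0.12361623,  0.03605614, -0.18736518,  0.11290362,
        0.03211031,  0.07031124]), 'effort': array([ 2.19806083e-05, -4.92571664e+01, -4.05483618e-01, -3.13398850e+01,
       -6.39014575e-02,  3.95098294e-02,  3.11271674e-05]), 'tool_pos': array([ 0.23060735, -0.60752235,  0.40377641]), 'tool_rot': array([-1.79901276e+02,  5.48755211e-03,  2.07897357e+01]), 'force': array([ 0.02874373, -0.28761959,  0.29168818]), 'wrist_torque': array([ 0.00838121, -0.07528383, -0.00829018]), 'grasp_force': 0.0, 'grip_width': 0.08674855850133972}
```

View pics/side0.png

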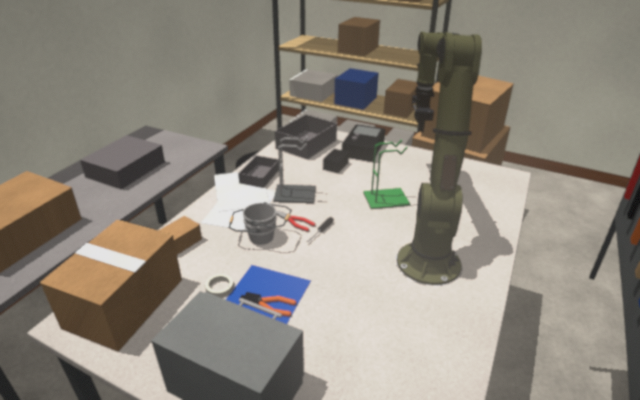

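View pics/top0.png

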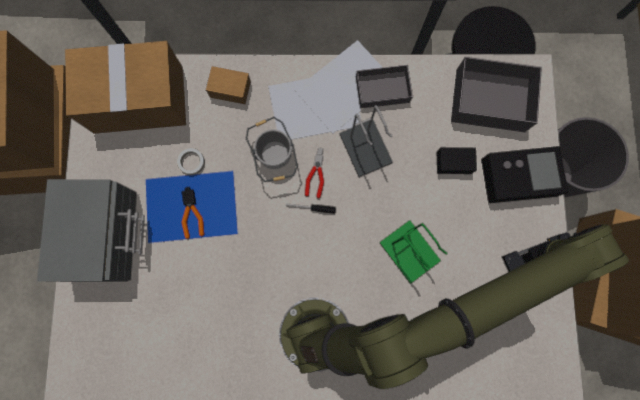

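The side view shows the nested pails at about (260,222) and the grey hanger at (295,170). The top view has the pails at (273,152), with bail sleeves at about (258,122) and (281,179), and the hanger at (367,145). Next I'll enlarge both.

```bash
python3 - <<'E'
import cv2
t=cv2.imread("pics/top0.png")[90:220,232:422];cv2.imwrite("pics/t1.png",cv2.resize(t,None,fx=4,fy=4,interpolation=cv2.INTER_CUBIC))
t=cv2.imread("pics/side0.png")[125:255,220:350];cv2.imwrite("pics/s1.png",cv2.resize(t,None,fx=4.6,fy=4.6,interpolation=cv2.INTER_CUBIC))
E
cat > h.py <<'E'
from cell import env
import numpy as np,cv2
C={}
def cam(n):
    if n not in C:C[n]=env.read_camera(n)
    return C[n]
def proj(n,X):
    c=cam(n);return cv2.projectPoints(np.atleast_2d(np.array(X,float)),cv2.Rodrigues(c["R"])[0],c["t"],c["camera_matrix"],np.array([c["k1"],0,0,0.]))[0][:,0]
def ray(n,uv,z):
    c=cam(n);p=cv2.undistortPoints(np.array([[uv]],float),c["camera_matrix"],np.array([c["k1"],0,0,0.]))[0,0]
    d=c["R"].T@[p[0],p[1],1];o=-c["R"].T@c["t"];return o+d*(z-o[2])/d[2]
E
```

```text
(no output)
```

View pics/t1.png

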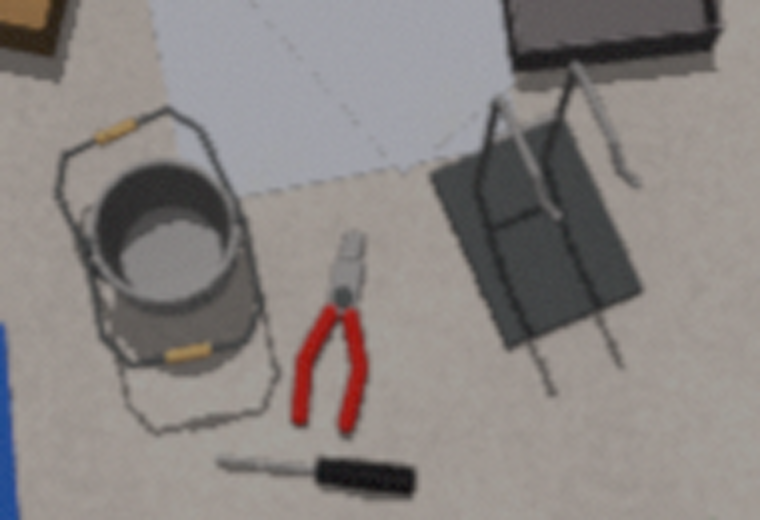

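View pics/s1.png

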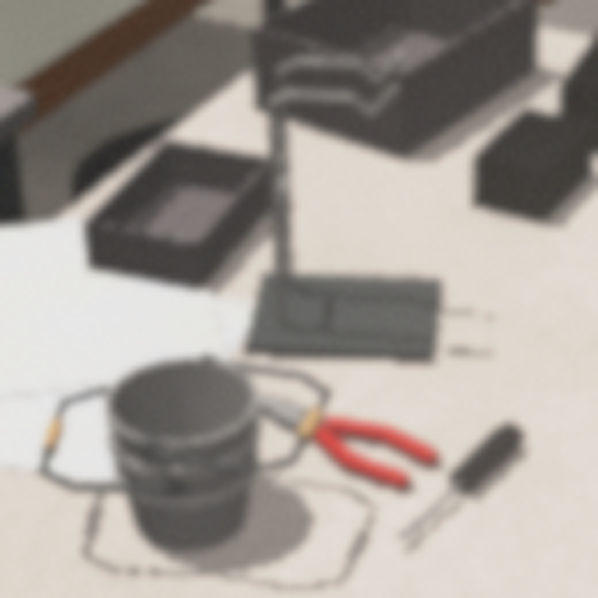

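Top crop, in full-image pixels: far sleeve (260.8,122.8), near sleeve (279.3,178), rim centre (273.5,148.3), hanger tips (371.5,144.2) and (391,136). Plate corners are (340,133.8), (359.5,177.5), (392.3,162.8) and (373.8,119.5). The side crop puts the sleeves at (231.5,219.2) and (287.6,217.2).

```bash
python3 - <<'E'
from h import *
from scipy.optimize import least_squares
c=ray("top",(273.5,148.3),.116);print("rim",c)
for uv,s in(((260.8,122.8),(231.5,219.2)),((279.3,178),(287.6,217.2))):
  f=lambda X:np.r_[proj("top",X)[0]-uv,proj("side",X)[0]-s]
  r=least_squares(f,[c[0],c[1],.1]);print("sleeve",r.x,r.fun)
  for z in(.109,.078):p=ray("top",uv,z);print(z,p,np.linalg.norm((p-c)[:2]),np.degrees(np.arctan2(*(p-c)[1::-1])))
o=[(340,133.8),(359.5,177.5),(392.3,162.8),(373.8,119.5)]
P=[ray("top",u,.012)for u in o];m=np.mean(P,0);print("plate",P,m)
t=[ray("top",u,.256)for u in((371.5,144.2),(391,136))];print("tips",t,np.linalg.norm(t[0]-t[1]))
# hanger fit
def model(q):
  x,y,a=q;R=np.array([[np.cos(a),-np.sin(a),0],[np.sin(a),np.cos(a),0],[0,0,1]])
  return lambda L:(R@np.array(L,float).T).T+[x,y,0]
def res(q):
  w=model(q);T=w([[-.020,.032,.256],[-.020,-.032,.256]])
  return np.r_[(proj("top",T)-[(371.5,144.2),(391,136)]).ravel(),(proj("side",T[1:])-[(220+395/4.6,125+92/4.6)]).ravel()]
d=t[1]-t[0];a=np.arctan2(d[0],-d[1])
r=least_squares(res,[*t[0][:2],a]);print("hanger",r.x,np.degrees(r.x[2]),r.fun)
w=model(r.x);print([np.round((np.linalg.inv([[np.cos(r.x[2]),-np.sin(r.x[2])],[np.sin(r.x[2]),np.cos(r.x[2])]])@(p[:2]-r.x[:2])),3) for p in P])
E
```

```text
rim [0.59084638 0.13196063 0.116     ]
sleeve [0.68923522 0.17875846 0.0771829 ] [ 0.08081369  0.18839001 -0.21352546 -0.06845899]
0.109 [0.67915821 0.17537116 0.109     ] 0.09840454335237286 26.17686933614247
0.078 [0.68961618 0.17894615 0.078     ] 0.10937601440515109 25.44077875681707
sleeve [0.49335035 0.11220805 0.10719609] [ 0.13587515  0.36197572 -0.41270032 -0.10272898]
0.109 [0.494148  0.1125248 0.109    ] 0.09863227986575074 -168.63529791009478
0.078 [0.50090841 0.11484376 0.078     ] 0.09155231293785555 -169.22441767316616
plate [array([ 0.67231429, -0.08899977,  0.012     ]), array([ 0.51701204, -0.15426955,  0.012     ]), array([ 0.56866446, -0.26786648,  0.012     ]), array([ 0.72418973, -0.20752405,  0.012     ])] [ 0.62054513 -0.17966496  0.012     ]
tips [array([ 0.56398469, -0.16895565,  0.256     ]), array([ 0.58906419, -0.22712973,  0.256     ])] 0.06334985803139577
hanger [ 0.59354804 -0.18583669  0.43015907] 24.646299323473073 [-1.29694891  0.64229141 -1.30498672  0.11463711  0.79919424 -8.16372646]
[array([0.112, 0.055]), array([-0.056,  0.061]), array([-0.057, -0.064]), array([ 0.11 , -0.074])]
```

```bash
python3 - <<'E'
from h import *
from scipy.optimize import least_squares
s=lambda u,v:(220+u/4.6,125+v/4.6)
L=np.array([[-.020,.032,.256],[-.020,-.032,.256]]);B=np.array([[.1115,.065,.012],[-.0585,.065,.012],[-.0585,-.065,.012],[.1115,-.065,.012]])
o=[(340,133.8),(359.5,177.5),(392.3,162.8),(373.8,119.5)]
def w(q,L):
  x,y,a=q;return L@np.array([[np.cos(a),-np.sin(a),0],[np.sin(a),np.cos(a),0],[0,0,1]]).T+[x,y,0]
def res(q):
  return np.r_[(proj("top",w(q,L))-[(371.5,144.2),(391,136)]).ravel(),(proj("side",w(q,L))-[s(395,92),s(435,45)]).ravel(),(proj("top",w(q,B))-o).ravel()*.5]
r=least_squares(res,[.59,-.186,.43]);print(r.x,np.degrees(r.x[2]),r.fun.round(1))
print("green",ray("side",(387,198),.012),ray("side",(405,152),.256),ray("top",(445,250),.256),ray("top",(412,250),.012),ray("top",(427,222),.25))
t=cv2.imread("pics/top0.png")[200:310,360:470];cv2.imwrite("pics/g1.png",cv2.resize(t,None,fx=5,fy=5,interpolation=cv2.INTER_CUBIC))
E
```

```text
[ 0.59134745 -0.19242044  0.35861407] 20.547072521415345 [ 0.2  0.9  0.8  1.7  0.7 -1.4 -6.1  1.7  0.5 -0.1 -0.3  0.5  0.9  1.3
  1.   0.8]
green [ 0.25843518 -0.30902193  0.012     ] [ 0.19807604 -0.27741342  0.256     ] [ 0.25320859 -0.37069209  0.256     ] [ 0.27008345 -0.32486088  0.012     ] [ 0.33379787 -0.32449116  0.25      ]
```

View pics/g1.png

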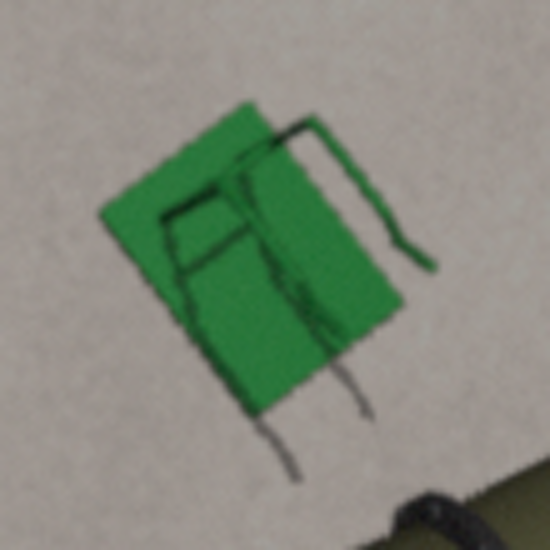

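Call:
servo_tool(
  plan=[
    {"xyz": [0, 0, -4], "twist": [0, 0, 0], "jaw": 0.54},
    {"xyz": [0, 0, -8], "twist": [0, 0, 0], "jaw": 0.54},
    {"xyz": [0, 0, -12], "twist": [0, 0, 0], "jaw": 0.54},
    {"xyz": [0, 0, -14], "twist": [0, 0, 0], "jaw": 0.54},
    {"xyz": [0, 0, -14], "twist": [0, 0, 0], "jaw": 0.54},
  ],
)

```text
time_s: 0.72
tool_pos: [0.2307, -0.6076, 0.5518]
tool_rot: [179.4, -0.0, 20.8]
force: [0.6, 0.7, 1.0]
grip_width: 0.0615
grasp_force: 0.0
```

The green hanger is well clear of my planned path: its uprights' tops are near (0.33,-0.32) and the rest lies closer to the robot. I'll swing the arm over to the pails.

Call:
servo_tool(
  plan=[
    {"xyz": [6.8, -4.6, 0], "twist": [0, 0, -8], "jaw": 0.54},
    {"xyz": [13.6, -9.2, 0], "twist": [0, 0, -16], "jaw": 0.54},
    {"xyz": [20.4, -13.8, 0], "twist": [0, 0, -24], "jaw": 0.54},
    {"xyz": [27.2, -18.4, 0], "twist": [0, 0, -32], "jaw": 0.54},
    {"xyz": [34.3, -23.1, 0], "twist": [0, 0, -39], "jaw": 0.54},
    {"xyz": [34.3, -23.1, 0], "twist": [0, 0, -39], "jaw": 0.54},
    {"xyz": [34.3, -23.1, 0], "twist": [0, 0, -39], "jaw": 0.54},
    {"xyz": [34.3, -23.1, 0], "twist": [0, 0, -39], "jaw": 0.54},
    {"xyz": [34.3, -23.1, 0], "twist": [0, 0, -39], "jaw": 0.54},
    {"xyz": [34.3, -23.1, 0], "twist": [0, 0, -39], "jaw": 0.54},
  ],
)

```text
time_s: 1.55
tool_pos: [0.4703, -0.2675, 0.5444]
tool_rot: [-180.0, 0.0, 59.8]
force: [0.5, -0.3, 0.1]
grip_width: 0.04
grasp_force: 0.0
```

```bash
cat >> h.py <<'E'
from scipy.spatial.transform import Rotation as Ro
def mv(P,yaw):
    "shift (cm) and twist (deg) to bring grasp point to P with vertical tool at yaw"
    o=env.get_obs();R=Ro.from_euler("xyz",o["tool_rot"],degrees=True);T=Ro.from_euler("xyz",[180,0,yaw],degrees=True)
    tcp=np.array(P)-T.apply([0,0,.164])
    print(np.round(R.inv().apply(tcp-o["tool_pos"])*100,2),np.round((R.inv()*T).as_rotvec(degrees=True),1),"grasp now",np.round(o["tool_pos"]+R.apply([0,0,.164]),4),o["tool_rot"].round(1))
E
python3 -c "
from h import *
mv((.494,.1125,.24),102)"
```

```text
[ 34.04 -17.04  14.04] [ -0.   -0.  -42.2] grasp now [ 0.4702 -0.2675  0.3804] [-180.     0.    59.8]
```

Call:
servo_tool(
  plan=[
    {"xyz": [34, -17, 2], "twist": [0, 0, -42], "jaw": 0.54},
    {"xyz": [34, -17, 2], "twist": [0, 0, -42], "jaw": 0.54},
    {"xyz": [34, -17, 2], "twist": [0, 0, -42], "jaw": 0.54},
    {"xyz": [34, -17, 2], "twist": [0, 0, -42], "jaw": 0.54},
    {"xyz": [34, -17, 2], "twist": [0, 0, -42], "jaw": 0.54},
    {"xyz": [34, -17, 2], "twist": [0, 0, -42], "jaw": 0.54},
    {"xyz": [34, -17, 2], "twist": [0, 0, -42], "jaw": 0.54},
    {"xyz": [34, -17, 2], "twist": [0, 0, -42], "jaw": 0.54},
    {"xyz": [34, -17, 2], "twist": [0, 0, -42], "jaw": 0.54},
    {"xyz": [34, -17, 14], "twist": [0, 0, -42], "jaw": 0.54},
  ],
)

```text
time_s: 2.38
tool_pos: [0.4932, 0.1162, 0.4895]
tool_rot: [179.2, -0.2, 102.5]
force: [1.1, 2.0, 0.5]
grip_width: 0.04
grasp_force: 0.0
```

Call:
servo_tool(
  plan=[
    {"xyz": [0, 0, 4], "twist": [0, 0, 0], "jaw": 0.54},
    {"xyz": [0, 0, 8], "twist": [0, 0, 0], "jaw": 0.54},
    {"xyz": [0, 0, 8], "twist": [0, 0, 0], "jaw": 0.54},
    {"xyz": [0, 0, 8], "twist": [0, 0, 0], "jaw": 0.54},
  ],
)

```text
time_s: 2.72
tool_pos: [0.4926, 0.1053, 0.4021]
tool_rot: [-179.7, -0.0, 101.8]
force: [1.6, 0.8, 1.1]
grip_width: 0.0402
grasp_force: 0.0
```

```bash
python3 -c "
from h import *
mv((.494,.1125,.109),102)
for n,(a,b,c,d) in dict(top=(80,220,200,400),side=(130,260,190,330)).items():
  i=cam(n)['img'][a:b,c:d,::-1];cv2.imwrite('pics/%s2.png'%n,cv2.resize(i,None,fx=4,fy=4,interpolation=cv2.INTER_CUBIC))
a=cv2.imread('pics/top2.png');b=cv2.imread('pics/side2.png')
o=np.zeros((600,800,3),np.uint8)
i=cam('side')['img'][120:255,200:380,::-1];cv2.imwrite('pics/side2.png',cv2.resize(i,(800,600),interpolation=cv2.INTER_CUBIC))
print(proj('side',(.494,.1125,.109)))"
```

```text
[ 0.67  0.34 12.91] [-0.3 -0.  -0.2] grasp now [0.4919 0.1052 0.2381] [-179.7   -0.   101.8]
[[286.97202451 216.67565694]]
```

View pics/side2.png

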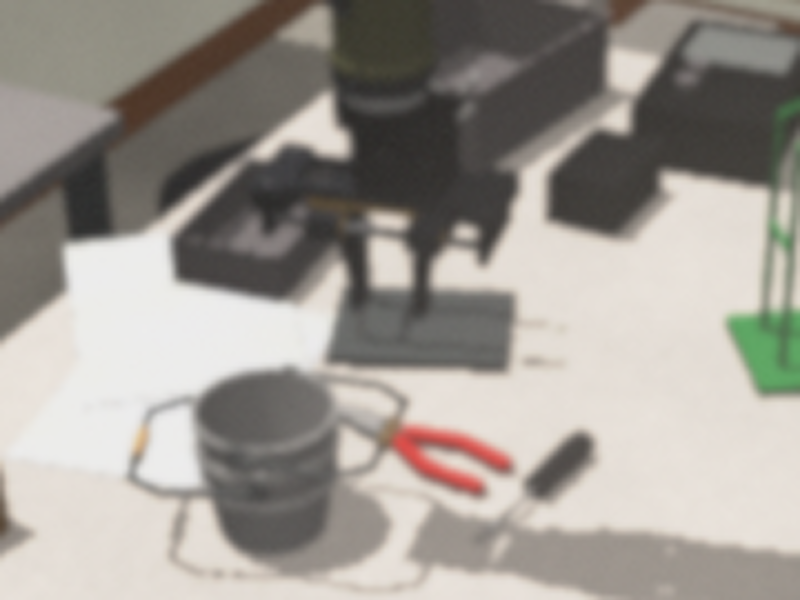

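The side view shows the fingertips at crop (355,300) and (420,300). They straddle the column of the sleeve at (392,430), so the aim is good and I'll go down.

Call:
servo_tool(
  plan=[
    {"xyz": [0.7, 0.3, 3], "twist": [0, 0, 0], "jaw": 0.54},
    {"xyz": [0.7, 0.3, 6], "twist": [0, 0, 0], "jaw": 0.54},
    {"xyz": [0.7, 0.3, 9], "twist": [0, 0, 0], "jaw": 0.54},
    {"xyz": [0.7, 0.3, 11], "twist": [0, 0, 0], "jaw": 0.54},
    {"xyz": [0.7, 0.3, 12.3], "twist": [0, 0, 0], "jaw": 0.54},
    {"xyz": [0.7, 0.3, 12.8], "twist": [0, 0, 0], "jaw": 0.54},
    {"xyz": [0.7, 0.3, 12.8], "twist": [0, 0, 0], "jaw": 0.54},
    {"xyz": [0.7, 0.3, 12.8], "twist": [0, 0, 0], "jaw": 0.54},
  ],
)

```text
time_s: 3.48
tool_pos: [0.4959, 0.1133, 0.2772]
tool_rot: [179.8, 0.0, 101.8]
force: [0.4, -1.2, 1.1]
grip_width: 0.04
grasp_force: 0.0
```

```bash
python3 -c "
from h import *
mv((.494,.1125,.109),102)
i=cam('side')['img'][180:260,230:330,::-1];cv2.imwrite('pics/side3.png',cv2.resize(i,(750,600),interpolation=cv2.INTER_CUBIC))"
```

```text
[-0.04 -0.2   0.42] [ 0.2  0.  -0.2] grasp now [0.4964 0.1134 0.1132] [179.8   0.  101.8]
```

View pics/side3.png

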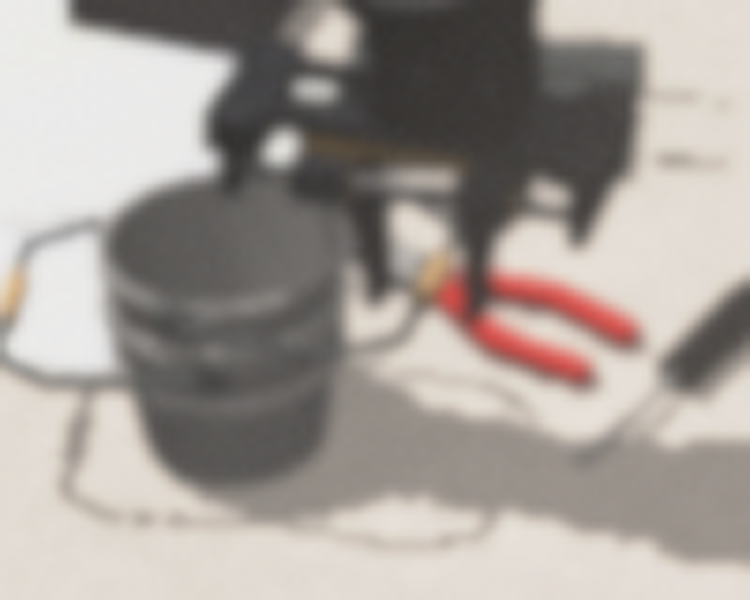

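The sleeve at crop (432,275) lies between the fingers at (375,290) and (485,300). I'll go down 4 mm and close.

Call:
servo_tool(
  newtons=25,
  plan=[
    {"xyz": [0, -0.2, 0.4], "twist": [0, 0, 0], "jaw": 0.54},
    {"xyz": [0, -0.2, 0.4], "twist": [0, 0, 0], "jaw": 0.54},
    {"xyz": [0, -0.2, 0.4], "twist": [0, 0, 0], "jaw": 1},
    {"xyz": [0, -0.2, 0.4], "twist": [0, 0, 0], "jaw": 1},
    {"xyz": [0, -0.2, 0.4], "twist": [0, 0, 0], "jaw": 1},
    {"xyz": [0, -0.2, 0.4], "twist": [0, 0, 0], "jaw": 1},
    {"xyz": [0, -0.2, 0.4], "twist": [0, 0, 0], "jaw": 1},
    {"xyz": [0, -0.2, 0.4], "twist": [0, 0, 0], "jaw": 1},
    {"xyz": [0, -0.2, 0.4], "twist": [0, 0, 0], "jaw": 1},
  ],
)

```text
time_s: 4.28
tool_pos: [0.4929, 0.1127, 0.2715]
tool_rot: [180.0, 0.0, 101.8]
force: [0.3, 0.6, -0.3]
grip_width: 0.011
grasp_force: 25.0
```

```bash
python3 -c "
from h import *
mv((.494,.1125,.109),102)
g=env.get_obs();print(g['force'],g['wrist_torque'])"
```

```text
[-0.05  0.1  -0.15] [ 0.   0.  -0.2] grasp now [0.493  0.1127 0.1075] [180.    0.  101.8]
[ 0.28834224  0.643037   -0.26462814] [-0.04735303 -0.15883116 -0.06425596]
```

Call:
servo_tool(
  plan=[
    {"xyz": [0, 0.03, -0.81], "twist": [0, 0, 0], "jaw": 1},
    {"xyz": [0, 0.13, -1.61], "twist": [0, 0, 0], "jaw": 1},
    {"xyz": [0, 0.28, -2.4], "twist": [0, 0, 0], "jaw": 1},
    {"xyz": [0, 0.5, -3.18], "twist": [0, 0, 0], "jaw": 1},
    {"xyz": [0, 0.78, -3.94], "twist": [0, 0, 0], "jaw": 1},
    {"xyz": [0, 1.12, -4.68], "twist": [0, 0, 0], "jaw": 1},
    {"xyz": [0, 1.52, -5.38], "twist": [0, 0, 0], "jaw": 1},
    {"xyz": [0, 1.97, -6.05], "twist": [0, 0, 0], "jaw": 1},
    {"xyz": [0, 2.47, -6.69], "twist": [0, 0, 0], "jaw": 1},
    {"xyz": [0, 3.02, -7.28], "twist": [0, 0, 0], "jaw": 1},
  ],
)

```text
time_s: 5.12
tool_pos: [0.5229, 0.119, 0.3448]
tool_rot: [-180.0, 0.0, 101.8]
force: [0.0, 0.4, 0.1]
grip_width: 0.011
grasp_force: 25.0
```

```bash
python3 -c "
from h import *
mv((.493,.1127,.1075),101.8)
g=env.get_obs();print(g['force'],g['wrist_torque'])
i=cam('side')['img'][150:260,220:340,::-1];cv2.imwrite('pics/side4.png',cv2.resize(i,(655,600),interpolation=cv2.INTER_CUBIC))"
```

```text
[-0.01 -3.06  7.33] [-0.  0. -0.] grasp now [0.5229 0.119  0.1808] [-180.     0.   101.8]
[0.02084356 0.35773947 0.07924787] [ 0.04342911 -0.14462617 -0.01860926]
```

View pics/side4.png

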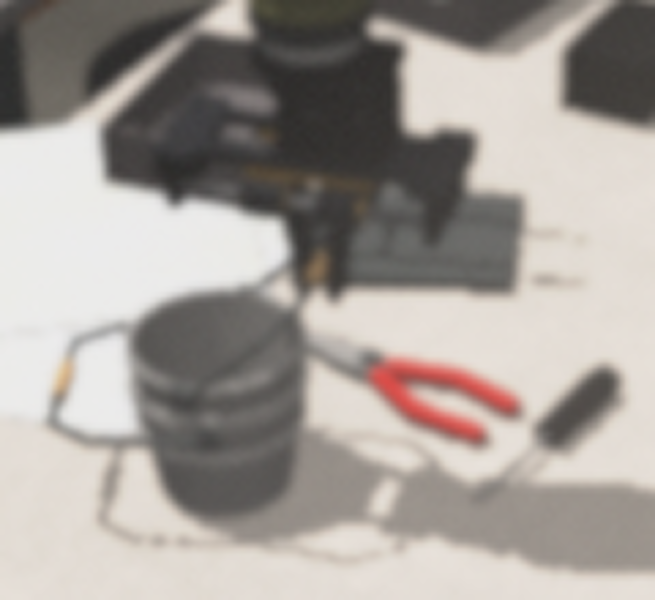

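The bail is held between the fingertips at about 45°, crop (318,265), and the forces are near zero. I'll continue to upright.

Call:
servo_tool(
  plan=[
    {"xyz": [0, 0.6, -0.55], "twist": [0, 0, 0], "jaw": 1},
    {"xyz": [0, 1.23, -1.05], "twist": [0, 0, 0], "jaw": 1},
    {"xyz": [0, 1.9, -1.5], "twist": [0, 0, 0], "jaw": 1},
    {"xyz": [0, 2.6, -1.9], "twist": [0, 0, 0], "jaw": 1},
    {"xyz": [0, 3.34, -2.23], "twist": [0, 0, 0], "jaw": 1},
    {"xyz": [0, 4.1, -2.52], "twist": [0, 0, 0], "jaw": 1},
    {"xyz": [0, 4.87, -2.73], "twist": [0, 0, 0], "jaw": 1},
    {"xyz": [0, 5.67, -2.89], "twist": [0, 0, 0], "jaw": 1},
    {"xyz": [0, 6.47, -2.99], "twist": [0, 0, 0], "jaw": 1},
    {"xyz": [0, 7.2, -3.02], "twist": [0, 0, 0], "jaw": 1},
  ],
)

```text
time_s: 6.0
tool_pos: [0.5938, 0.1338, 0.3744]
tool_rot: [180.0, -0.0, 101.8]
force: [-0.4, -0.6, -0.1]
grip_width: 0.0113
grasp_force: 25.0
```

```bash
python3 -c "
from h import *
mv((.493,.1127,.1075),101.8)
g=env.get_obs();print(g['force'],g['wrist_torque'])"
```

```text
[-1.000e-02 -1.030e+01  1.029e+01] [ 0. -0. -0.] grasp now [0.5938 0.1338 0.2104] [180.   -0.  101.8]
[-0.39277534 -0.56228272 -0.13355982] [ 0.05989145 -0.05684725 -0.02376486]
```

Call:
servo_tool(
  plan=[
    {"xyz": [0, 0, -0.3], "twist": [0, 0, 0], "jaw": 1},
    {"xyz": [0, 0, -0.6], "twist": [0, 0, 0], "jaw": 1},
    {"xyz": [0, 0, -0.9], "twist": [0, 0, 0], "jaw": 1},
    {"xyz": [0, 0, -1.2], "twist": [0, 0, 0], "jaw": 1},
    {"xyz": [0, 0, -1.5], "twist": [0, 0, 0], "jaw": 1},
    {"xyz": [0, 0, -1.5], "twist": [0, 0, 0], "jaw": 1},
    {"xyz": [0, 0, -1.5], "twist": [0, 0, 0], "jaw": 1},
  ],
)

```text
time_s: 6.58
tool_pos: [0.5927, 0.1335, 0.3895]
tool_rot: [180.0, 0.0, 101.8]
force: [-0.9, 0.5, -3.2]
grip_width: 0.0104
grasp_force: 24.9
```

```bash
python3 -c "
from h import *
mv((.593,.1338,.33),101.8)
g=env.get_obs();print(g['force'],g['wrist_torque'])
i=cam('side')['img'][150:260,200:330,::-1];cv2.imwrite('pics/side5.png',cv2.resize(i,(709,600),interpolation=cv2.INTER_CUBIC))"
```

```text
[  0.02   0.03 -10.45] [ 0.  0. -0.] grasp now [0.5927 0.1334 0.2255] [180.    0.  101.8]
[-0.94454102  0.47193685 -3.20108239] [ 0.023832   -0.08784447 -0.00113326]
```

View pics/side5.png

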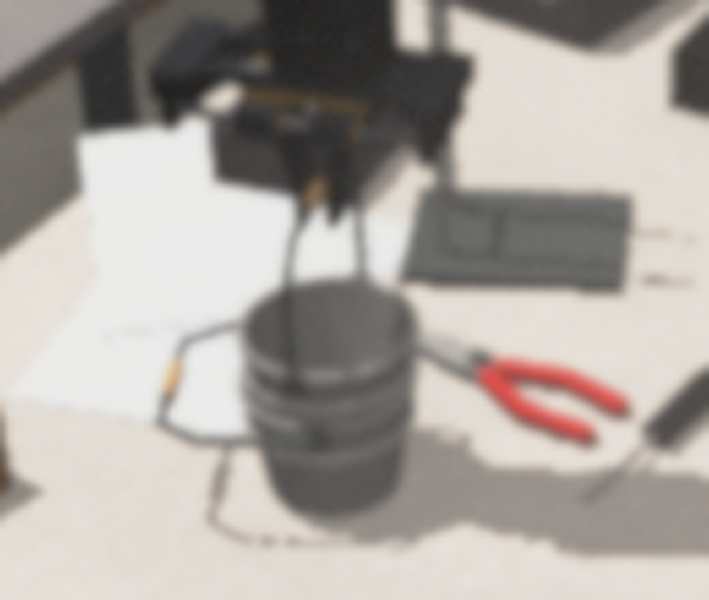

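The bail is upright with 3.2 N of weight on it, the upper pail has risen, and the lower pail has not moved. I'll keep lifting steadily.

Call:
servo_tool(
  plan=[
    {"xyz": [0, 0, -0.5], "twist": [0, 0, 0], "jaw": 1},
    {"xyz": [0, 0, -1], "twist": [0, 0, 0], "jaw": 1},
    {"xyz": [0, 0, -1.5], "twist": [0, 0, 0], "jaw": 1},
    {"xyz": [0, 0, -2], "twist": [0, 0, 0], "jaw": 1},
    {"xyz": [0, 0, -2.5], "twist": [0, 0, 0], "jaw": 1},
    {"xyz": [0, 0, -3], "twist": [0, 0, 0], "jaw": 1},
    {"xyz": [0, 0, -3.5], "twist": [0, 0, 0], "jaw": 1},
    {"xyz": [0, 0, -4], "twist": [0, 0, 0], "jaw": 1},
    {"xyz": [0, 0, -4.5], "twist": [0, 0, 0], "jaw": 1},
    {"xyz": [0, 0, -5], "twist": [0, 0, 0], "jaw": 1},
  ],
)

```text
time_s: 7.47
tool_pos: [0.5929, 0.1336, 0.4399]
tool_rot: [-180.0, 0.0, 101.8]
force: [-0.2, 0.3, -4.0]
grip_width: 0.0112
grasp_force: 24.9
```

Call:
servo_tool(
  plan=[
    {"xyz": [0, 0, -0.8], "twist": [0, 0, 0], "jaw": 1},
    {"xyz": [0, 0, -1.6], "twist": [0, 0, 0], "jaw": 1},
    {"xyz": [0, 0, -2.4], "twist": [0, 0, 0], "jaw": 1},
    {"xyz": [0, 0, -3.2], "twist": [0, 0, 0], "jaw": 1},
    {"xyz": [0, 0, -4], "twist": [0, 0, 0], "jaw": 1},
    {"xyz": [0, 0, -4.7], "twist": [0, 0, 0], "jaw": 1},
    {"xyz": [0, 0, -5.3], "twist": [0, 0, 0], "jaw": 1},
    {"xyz": [0, 0, -5.5], "twist": [0, 0, 0], "jaw": 1},
  ],
)

```text
time_s: 8.13
tool_pos: [0.593, 0.1338, 0.4957]
tool_rot: [179.9, 0.0, 101.8]
force: [0.4, 0.0, -4.2]
grip_width: 0.0113
grasp_force: 24.9
```

```bash
python3 -c "
from h import *
a=np.radians(22.5)
mv((.592-.14*np.cos(a),-.188-.14*np.sin(a),.32),112.5)
g=env.get_obs();print(g['force'],g['qpos'])
t=cam('top')['img'][90:190,320:420,::-1];s=cam('side')['img'][110:210,230:330,::-1]
o=np.hstack([cv2.resize(x,(400,400),interpolation=cv2.INTER_CUBIC) for x in(t,s)]);cv2.imwrite('pics/h6.png',o)"
```

```text
[-34.08 -20.43   1.14] [  0.1   0.  -10.7] grasp now [0.5932 0.1338 0.3317] [179.9   0.  101.8]
[ 0.41231276  0.04474683 -4.21629998] [ 21.04152523  16.54375426 -45.61223179  79.80896421  11.76645809
  88.40061568 -11.88553173]
```

View pics/h6.png

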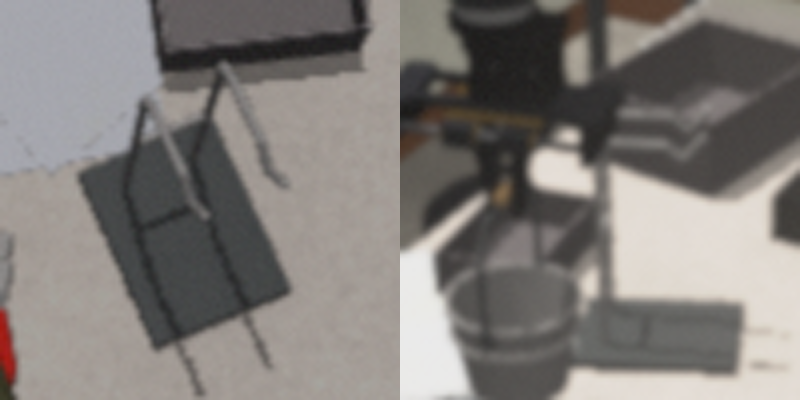

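The top half shows hanger prong tips at full-image (371.8,143.8) and (391,136.3), and elbows at (356.8,115) and (375.5,106.3). The side half shows tips at (306.3,143.8) and (309.5,133), and the held pail hanging straight below the gripper. I'll refit the hanger with these points.

```bash
python3 - <<'E'
from h import *
from scipy.optimize import least_squares
L=np.array([[-.020,.032,.256],[-.020,-.032,.256]]);B=np.array([[.1115,.065,.012],[-.0585,.065,.012],[-.0585,-.065,.012],[.1115,-.065,.012]])
E=np.array([[.085,.032,.244],[.085,-.032,.244]])
o=[(340,133.8),(359.5,177.5),(392.3,162.8),(373.8,119.5)]
def w(q,L):
  x,y,a=q[:3];return L@np.array([[np.cos(a),-np.sin(a),0],[np.sin(a),np.cos(a),0],[0,0,1]]).T+[x,y,0]
def res(q):
  b=B+[q[3],0,0]
  return np.r_[(proj("top",w(q,L))-[(371.8,143.8),(391,136.3)]).ravel(),(proj("side",w(q,L))-[(306.3,143.8),(309.5,133)]).ravel(),(proj("top",w(q,E))-[(356.8,115),(375.5,106.3)]).ravel(),(proj("top",w(q,b))-o).ravel()*.7]
r=least_squares(res,[.59,-.186,.4,0],loss="soft_l1");x,y,a=r.x[:3];print(r.x,np.degrees(a),res(r.x).round(1))
mv((x-.15*np.cos(a),y-.15*np.sin(a),.32),90+np.degrees(a))
E
```

```text
[ 0.59400477 -0.190901    0.40625724  0.00223564] 23.276825227942254 [-0.1  0.7  0.4 -0.  -0.1 -0.3 -2.2  3.4 -0.  -0.4  0.6  0.3 -0.6 -0.1
 -0.2  0.1  1.   0.1 -0.4  0. ]
[-34.77 -21.22   1.02] [ -0.    0.  -11.5] grasp now [0.5927 0.1335 0.33  ] [-180.     0.   101.8]
```

Call:
servo_tool(
  plan=[
    {"xyz": [-0.8, -0.9, 0], "twist": [0, 0, 0], "jaw": 1},
    {"xyz": [-2.3, -2.6, 0], "twist": [0, 0, -0.5], "jaw": 1},
    {"xyz": [-4.1, -4.7, 0], "twist": [0, 0, -1], "jaw": 1},
    {"xyz": [-6, -6.9, 0], "twist": [0, 0, -1.5], "jaw": 1},
    {"xyz": [-8, -9.1, 0], "twist": [0, 0, -2], "jaw": 1},
    {"xyz": [-10, -11.3, 0], "twist": [0, 0, -3], "jaw": 1},
    {"xyz": [-12.1, -13.4, 0], "twist": [0, 0, -4], "jaw": 1},
    {"xyz": [-14.3, -15.3, 0], "twist": [0, 0, -5], "jaw": 1},
    {"xyz": [-16.8, -16.8, 0], "twist": [0, 0, -6], "jaw": 1},
    {"xyz": [-19.4, -17.8, 0], "twist": [0, 0, -7], "jaw": 1},
  ],
)

```text
time_s: 9.17
tool_pos: [0.4566, -0.0933, 0.4943]
tool_rot: [-179.9, 0.1, 108.8]
force: [-0.1, -0.4, -3.8]
grip_width: 0.0109
grasp_force: 25.0
```

```bash
python3 - <<'E'
from h import *
x,y,a=.594,-.191,np.radians(23.3)
mv((x-.15*np.cos(a),y-.15*np.sin(a),.32),113.3)
E
```

```text
[-14.84  -5.1    1.06] [-0.1  0.1 -4.5] grasp now [ 0.4564 -0.0936  0.3303] [-1.799e+02  1.000e-01  1.088e+02]
```

Call:
servo_tool(
  plan=[
    {"xyz": [-2, -0.7, 0.1], "twist": [0, 0, -0.5], "jaw": 1},
    {"xyz": [-4.2, -1.4, 0.4], "twist": [0, 0, -1], "jaw": 1},
    {"xyz": [-6.4, -2.2, 0.9], "twist": [0, 0, -2], "jaw": 1},
    {"xyz": [-8.5, -2.9, 1.5], "twist": [0, 0, -2.5], "jaw": 1},
    {"xyz": [-10.4, -3.6, 2.2], "twist": [0, 0, -3], "jaw": 1},
    {"xyz": [-12, -4.2, 2.9], "twist": [0, 0, -3.5], "jaw": 1},
    {"xyz": [-13.3, -4.6, 3.6], "twist": [0, 0, -4], "jaw": 1},
    {"xyz": [-14.2, -4.9, 4.3], "twist": [0, 0, -4.5], "jaw": 1},
    {"xyz": [-14.7, -5.1, 4.7], "twist": [0, 0, -4.5], "jaw": 1},
    {"xyz": [-14.8, -5.1, 4.9], "twist": [0, 0, -4.5], "jaw": 1},
  ],
)

```text
time_s: 10.0
tool_pos: [0.4571, -0.2501, 0.4442]
tool_rot: [-179.9, -0.1, 113.2]
force: [-1.2, -0.3, -3.6]
grip_width: 0.0113
grasp_force: 25.0
```

```bash
python3 - <<'E'
from h import *
x,y,a=.594,-.191,np.radians(23.3)
mv((x,y,.28),113.3)
g=env.get_obs();print(g['force'],g['qpos'])
E
```

```text
[ 0.04 14.91  0.  ] [-0.1 -0.1 -0.1] grasp now [ 0.4568 -0.25    0.2802] [-1.799e+02 -1.000e-01  1.132e+02]
[-1.15615087 -0.3447367  -3.62928927] [ 50.66705912   2.89167828 -25.68448325  97.01759853   1.276526
  80.49552433  47.99604297]
```

Call:
servo_tool(
  plan=[
    {"xyz": [0, 0.2, 0], "twist": [0, 0, 0], "jaw": 1},
    {"xyz": [0, 1, 0], "twist": [0, 0, 0], "jaw": 1},
    {"xyz": [0, 2.1, 0], "twist": [0, 0, 0], "jaw": 1},
    {"xyz": [0, 3.3, 0], "twist": [0, 0, 0], "jaw": 1},
    {"xyz": [0, 4.5, 0], "twist": [0, 0, 0], "jaw": 1},
    {"xyz": [0, 5.7, 0], "twist": [0, 0, 0], "jaw": 1},
    {"xyz": [0, 6.9, 0], "twist": [0, 0, 0], "jaw": 1},
    {"xyz": [0, 8.1, 0], "twist": [0, 0, 0], "jaw": 1},
    {"xyz": [0, 9.2, 0], "twist": [0, 0, 0], "jaw": 1},
    {"xyz": [0, 10, 0], "twist": [0, 0, 0], "jaw": 1},
  ],
)

```text
time_s: 10.83
tool_pos: [0.5508, -0.2089, 0.4451]
tool_rot: [-180.0, -0.0, 113.3]
force: [0.7, -0.1, -3.6]
grip_width: 0.0109
grasp_force: 25.0
```

Call:
servo_tool(
  plan=[
    {"xyz": [0, 0.7, 0], "twist": [0, 0, 0], "jaw": 1},
    {"xyz": [0, 1.4, 0], "twist": [0, 0, 0], "jaw": 1},
    {"xyz": [0, 2.1, 0], "twist": [0, 0, 0], "jaw": 1},
    {"xyz": [0, 2.8, 0], "twist": [0, 0, 0], "jaw": 1},
    {"xyz": [0, 3.5, 0], "twist": [0, 0, 0], "jaw": 1},
    {"xyz": [0, 4.2, 0], "twist": [0, 0, 0], "jaw": 1},
    {"xyz": [0, 4.7, 0], "twist": [0, 0, 0], "jaw": 1},
    {"xyz": [0, 4.9, 0], "twist": [0, 0, 0], "jaw": 1},
    {"xyz": [0, 4.9, 0], "twist": [0, 0, 0], "jaw": 1},
    {"xyz": [0, 4.9, 0], "twist": [0, 0, 0], "jaw": 1},
  ],
)

```text
time_s: 11.67
tool_pos: [0.5945, -0.1903, 0.4453]
tool_rot: [-180.0, -0.0, 113.3]
force: [-1.2, -1.1, -3.3]
grip_width: 0.0111
grasp_force: 25.0
```

```bash
python3 - <<'E'
from h import *
x,y,a=.594,-.191,np.radians(23.3)
mv((x,y,.239),113.3)
for k in range(5):
  g=env.get_obs();print(g['force'],g['wrist_torque']);env.read_camera("top");env.read_camera("side")
E
```

```text
[-0.04 -0.07  4.23] [-0. -0. -0.] grasp now [ 0.5944 -0.1904  0.2813] [-180.    -0.   113.3]
[-1.22658141 -1.05617429 -3.3452368 ] [-0.0038827  -0.17024375 -0.06986045]
[ 0.45188966  0.49740432 -3.90752626] [ 0.0389938  -0.13757086  0.02500933]
[ 0.22996713 -0.27002842 -4.22086309] [ 0.02739256 -0.12122333 -0.043681  ]
[ 1.79589094  0.05883566 -2.61008123] [ 0.01111849 -0.10150791  0.01558223]
[ 0.0779936  -0.11650082 -3.39301197] [-0.01553712 -0.07523093  0.03375669]
```

Call:
servo_tool(
  plan=[
    {"xyz": [0, 0, 0.5], "twist": [0, 0, 0], "jaw": 1},
    {"xyz": [0, 0, 1.1], "twist": [0, 0, 0], "jaw": 1},
    {"xyz": [0, 0, 1.7], "twist": [0, 0, 0], "jaw": 1},
    {"xyz": [0, 0, 2.3], "twist": [0, 0, 0], "jaw": 1},
    {"xyz": [0, 0, 2.8], "twist": [0, 0, 0], "jaw": 1},
    {"xyz": [0, 0, 3.2], "twist": [0, 0, 0], "jaw": 1},
    {"xyz": [0, 0, 3.5], "twist": [0, 0, 0], "jaw": 1},
    {"xyz": [0, 0, 3.6], "twist": [0, 0, 0], "jaw": 1},
    {"xyz": [0, 0, 3.6], "twist": [0, 0, 0], "jaw": 1},
  ],
)

```text
time_s: 12.92
tool_pos: [0.5949, -0.19, 0.4101]
tool_rot: [179.9, 0.0, 113.3]
force: [1.6, 0.0, 1.1]
grip_width: 0.0112
grasp_force: 25.0
```

Call:
servo_tool(
  plan=[
    {"xyz": [0, 0, 0.2], "twist": [0, 0, 0], "jaw": 1},
    {"xyz": [0, 0, 0.4], "twist": [0, 0, 0], "jaw": 1},
    {"xyz": [0, 0, 0.5], "twist": [0, 0, 0], "jaw": 1},
    {"xyz": [0, 0, 0.5], "twist": [0, 0, 0], "jaw": 1},
    {"xyz": [0, 0, 0.5], "twist": [0, 0, 0], "jaw": 1},
  ],
)

```text
time_s: 13.33
tool_pos: [0.5949, -0.19, 0.4049]
tool_rot: [179.9, 0.0, 113.3]
force: [3.5, 0.7, 0.3]
grip_width: 0.0111
grasp_force: 25.0
```

```bash
python3 - <<'E'
from h import *
mv((.594,-.191,.239),113.3)
for k in range(4):
  g=env.get_obs();print(g['force'],g['wrist_torque']);env.read_camera("top");env.read_camera("side")
# sleeve by colour
for n in("side","top"):
  i=cam(n)["img"];h=cv2.cvtColor(i,cv2.COLOR_RGB2HSV);p=proj(n,(.594,-.191,.239))[0];print(n,p)
  m=((h[...,0]>10)&(h[...,0]<25)&(h[...,1]>90)).astype(np.uint8);v,u=np.nonzero(m)
  k=np.hypot(u-p[0],v-p[1])<15;print(k.sum(),u[k].mean() if k.any() else 0,v[k].mean() if k.any() else 0)
E
```

```text
[-0.06 -0.13  0.19] [0.1 0.  0. ] grasp now [ 0.5952 -0.19    0.2409] [179.9   0.  113.3]
[3.51017052 0.71783712 0.27310938] [ 0.3358577  -0.92812897 -0.02233963]
[4.85144633 2.47924032 0.14125833] [ 0.3626689  -0.97623487 -0.10942601]
[ 5.14071118  1.69309997 -0.29186438] [ 0.39027915 -1.13818121 -0.01758136]
[ 4.97156516  1.51453468 -0.96276614] [ 0.38614938 -1.21949927 -0.03498694]
side [301.75679099 143.60289611]
2 302.0 142.5
top [378.0266714  136.10585609]
1 372.0 128.0
```

Contact pushes the tool towards the hanger's +x, so the wire is riding on the tip-side slope. I'll ease it a few mm towards +x.

Call:
servo_tool(
  plan=[
    {"xyz": [0, 0.1, -0.1], "twist": [0, 0, 0], "jaw": 1},
    {"xyz": [0, 0.2, -0.1], "twist": [0, 0, 0], "jaw": 1},
    {"xyz": [0, 0.3, -0.1], "twist": [0, 0, 0], "jaw": 1},
    {"xyz": [0, 0.3, -0.1], "twist": [0, 0, 0], "jaw": 1},
  ],
)

```text
time_s: 14.17
tool_pos: [0.5971, -0.1894, 0.4051]
tool_rot: [-179.9, -0.0, 113.3]
force: [1.8, 1.2, -1.6]
grip_width: 0.0107
grasp_force: 25.0
```

```bash
cat > f.py <<'E'
from h import *
mv((.594,-.191,.239),113.3)
f=[];w=[]
for k in range(6): g=env.get_obs();f.append(g['force']);w.append(g['wrist_torque']);env.read_camera("top")
R=Ro.from_euler("xyz",g["tool_rot"],degrees=True)
print("tool-frame force",R.inv().apply(np.mean(f,0)).round(2),"torque",R.inv().apply(np.mean(w,0)).round(2))
E
python3 f.py
```

```text
[-0.02 -0.35  0.21] [-0.1 -0.  -0. ] grasp now [ 0.5969 -0.1895  0.2411] [-179.9   -0.   113.3]
tool-frame force [-0.05  1.77  0.49] torque [-0.47 -0.07  0.02]
```

Call:
servo_tool(
  plan=[
    {"xyz": [0, 0.1, 0], "twist": [0, 0, 0], "jaw": 1},
    {"xyz": [0, 0.2, 0.1], "twist": [0, 0, 0], "jaw": 1},
    {"xyz": [0, 0.2, 0.2], "twist": [0, 0, 0], "jaw": 1},
    {"xyz": [0, 0.2, 0.3], "twist": [0, 0, 0], "jaw": 1},
    {"xyz": [0, 0.2, 0.3], "twist": [0, 0, 0], "jaw": 1},
  ],
)

```text
time_s: 14.88
tool_pos: [0.5987, -0.1887, 0.4019]
tool_rot: [-179.9, -0.0, 113.3]
force: [-2.1, -0.0, -0.6]
grip_width: 0.0111
grasp_force: 25.0
```

```bash
python3 f.py
```

```text
[-0.02 -0.53 -0.11] [-0.1 -0.  -0. ] grasp now [ 0.5985 -0.1887  0.2379] [-179.9   -0.   113.3]
tool-frame force [ 0.31 -2.58  0.07] torque [0.39 0.01 0.04]
```

The lateral force now restores in both directions and z is 0.238, so the wire is in the valley. I'll ease back 1 mm and release.

Call:
servo_tool(
  newtons=8,
  plan=[
    {"xyz": [0, -0.1, 0], "twist": [0, 0, 0], "jaw": 1},
    {"xyz": [0, -0.1, 0], "twist": [0, 0, 0], "jaw": 1},
    {"xyz": [0, -0.1, 0], "twist": [0, 0, 0], "jaw": 1},
    {"xyz": [0, -0.1, 0], "twist": [0, 0, 0], "jaw": 0.8},
    {"xyz": [0, -0.1, 0], "twist": [0, 0, 0], "jaw": 0.7},
    {"xyz": [0, -0.1, 0], "twist": [0, 0, 0], "jaw": 0.6},
    {"xyz": [0, -0.1, 0], "twist": [0, 0, 0], "jaw": 0.5},
    {"xyz": [0, -0.1, 0], "twist": [0, 0, 0], "jaw": 0.5},
    {"xyz": [0, -0.1, 0], "twist": [0, 0, 0], "jaw": 0.5},
  ],
)

```text
time_s: 15.93
tool_pos: [0.5983, -0.1886, 0.4025]
tool_rot: [180.0, 0.0, 113.3]
force: [-0.5, -1.1, 0.1]
grip_width: 0.0401
grasp_force: 0.0
```

```bash
python3 f.py
```

```text
[-0.05 -0.49 -0.05] [ 0.  0. -0.] grasp now [ 0.5983 -0.1886  0.2385] [180.    0.  113.3]
tool-frame force [-0.01 -0.31  0.04] torque [-0.13 -0.05  0.  ]
```

Released with no load on the gripper. I'll retreat straight up, then check the sleeve by colour.

Call:
servo_tool(
  plan=[
    {"xyz": [0, 0, -0.8], "twist": [0, 0, 0], "jaw": 0.5},
    {"xyz": [0, 0, -1.8], "twist": [0, 0, 0], "jaw": 0.5},
    {"xyz": [0, 0, -3], "twist": [0, 0, 0], "jaw": 0.5},
    {"xyz": [0, 0, -5], "twist": [0, 0, 0], "jaw": 0.5},
    {"xyz": [0, 0, -8], "twist": [0, 0, 0], "jaw": 0.5},
    {"xyz": [0, 0, -11], "twist": [0, 0, 0], "jaw": 0.5},
    {"xyz": [0, 0, -14], "twist": [0, 0, 0], "jaw": 0.5},
    {"xyz": [0, 0, -16], "twist": [0, 0, 0], "jaw": 0.5},
    {"xyz": [0, 0, -16], "twist": [0, 0, 0], "jaw": 0.5},
  ],
)

```text
time_s: 16.98
tool_pos: [0.5981, -0.1881, 0.5697]
tool_rot: [179.5, 0.4, 113.3]
force: [-0.9, -0.1, 0.3]
grip_width: 0.0438
grasp_force: 0.0
```

Call:
servo_tool(
  plan=[
    {"xyz": [-3, -3, 0], "twist": [0, 0, 0], "jaw": 0.5},
    {"xyz": [-6, -6, 0], "twist": [0, 0, 0], "jaw": 0.5},
    {"xyz": [-9, -9, 0], "twist": [0, 0, 0], "jaw": 0.5},
    {"xyz": [-11, -11, 0], "twist": [0, 0, 0], "jaw": 0.5},
    {"xyz": [-13, -13, 0], "twist": [0, 0, 0], "jaw": 0.5},
    {"xyz": [-15, -15, 0], "twist": [0, 0, 0], "jaw": 0.5},
    {"xyz": [-15, -15, 0], "twist": [0, 0, 0], "jaw": 0.5},
    {"xyz": [-15, -15, 0], "twist": [0, 0, 0], "jaw": 0.5},
  ],
)

```text
time_s: 17.65
tool_pos: [0.5184, -0.3881, 0.5623]
tool_rot: [-180.0, -0.0, 113.0]
force: [-0.2, 0.5, 0.8]
grip_width: 0.0435
grasp_force: 0.0
```

```bash
cat > s.py <<'E'
from h import *
from scipy.optimize import least_squares
b={n:cv2.imread(f"pics/{n}0.png")[:,:,::-1] for n in("top","side")}
uv={}
for n in("side","top"):
  i=cam(n)["img"];h=cv2.cvtColor(i,cv2.COLOR_RGB2HSV);p=proj(n,(.598,-.189,.239))[0]
  m=((h[...,0]>10)&(h[...,0]<25)&(h[...,1]>80)).astype(np.uint8);v,u=np.nonzero(m)
  k=np.hypot(u-p[0],v-p[1])<12;print(n,p.round(1),k.sum())
  if k.any():
    uv[n]=np.array([u[k].mean(),v[k].mean()]);q=np.c_[u[k],v[k]]-uv[n];e=np.linalg.svd(q.astype(float))[2][0];print(uv[n],"axis",e)
  cv2.imwrite(f"pics/{n}_end.png",i[:,:,::-1])
if len(uv)==2:
  r=least_squares(lambda X:np.r_[proj("top",X)[0]-uv["top"],proj("side",X)[0]-uv["side"]],[.598,-.189,.239]);print(r.x,r.fun)
  e=np.array([-np.sin(np.radians(23.3)),np.cos(np.radians(23.3)),0])*.018
  for n in uv: d=proj(n,r.x+e)[0]-proj(n,r.x-e)[0];print("expected axis",d/np.linalg.norm(d))
# changes elsewhere
for n in b:
  d=(cv2.absdiff(cam(n)["img"],np.ascontiguousarray(b[n])).max(2)>40).astype(np.uint8)
  c,_,st,ce=cv2.connectedComponentsWithStats(d);print(n,[(s[:4].tolist(),int(s[4])) for s in st[1:] if s[4]>12])
E
python3 s.py
```

```text
side [300.6 143.6] 14
[300.64285714 143.21428571] axis [-0.4124311  0.9109888]
top [377.3 134.8] 53
[377.09433962 134.9245283 ] axis [-0.93755927  0.34782556]
[ 0.59708845 -0.18794674  0.24129733] [-0.01582718 -0.04145923  0.05695158  0.01470713]
expected axis [-0.18175003  0.98334476]
expected axis [-0.9223096   0.38645181]
top [([503, 68, 10, 8], 42), ([528, 81, 7, 18], 58), ([459, 82, 38, 34], 483), ([538, 83, 8, 22], 98), ([497, 90, 30, 30], 232), ([526, 90, 12, 30], 153), ([329, 102, 247, 298], 24311), ([486, 118, 25, 10], 170), ([371, 128, 25, 24], 222), ([253, 130, 35, 24], 146), ([357, 143, 30, 20], 364), ([262, 145, 25, 11], 50), ([255, 144, 44, 40], 234), ([266, 158, 23, 10], 43), ([383, 165, 9, 12], 54), ([367, 170, 18, 16], 196), ([355, 173, 3, 7], 13), ([274, 176, 10, 4], 19), ([358, 177, 9, 7], 36), ([267, 187, 33, 12], 53), ([602, 237, 9, 39], 142), ([299, 367, 8, 7], 39), ([309, 372, 9, 4], 15), ([308, 375, 9, 14], 54), ([319, 387, 7, 3], 13), ([329, 386, 41, 14], 194)]
side [([318, 0, 110, 90], 3197), ([460, 35, 22, 66], 834), ([417, 63, 4, 6], 19), ([435, 62, 3, 17], 21), ([414, 71, 10, 52], 218), ([433, 82, 8, 11], 66), ([424, 113, 3, 7], 18), ([427, 137, 8, 7], 44), ([299, 141, 4, 5], 18), ([460, 147, 6, 6], 27), ([425, 149, 9, 36], 210), ([287, 157, 29, 29], 690), ([453, 156, 60, 113], 2008), ([353, 177, 24, 9], 163), ([378, 178, 43, 49], 626), ([315, 189, 12, 16], 129), ([243, 202, 49, 17], 323), ([275, 220, 12, 10], 40), ([278, 231, 10, 16], 42), ([296, 240, 4, 8], 17), ([463, 276, 13, 3], 34)]
```

```bash
python3 s.py | sed -n 5p; python3 -c "
from cell import env
print(env.sign_off())"
```

```text
[ 0.59690311 -0.18757997  0.24150423] [-0.01506112 -0.03945232  0.05418987  0.01399419]
the job is handed in; nothing more can be done
None
```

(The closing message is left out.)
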